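# Reset the three shrouded trip keys with a screwdriver

## Robot

A 6-joint arm with a two-finger parallel gripper is mounted at the origin on a cart in front of the work surface, level with it; the furniture and walls round the work are solid. World frame = base frame: x ahead of the robot, y to its left, z up, the work surface at z = 0. Lengths are in m, angles in degrees, forces in N, time in s.
With the tool pointing down it reaches from about 0.3 to 0.75 m from the base axis. Payload 8.5 kg.
Tool frame: the origin (TCP) lies at the very end of the fingers, on their centre line; the grasp point (between the pads) lies 19 mm behind it; z points along the fingers, y is the line along which they close (so a half turn about z gives the same grasp; the last joint's range is limited). The gripper opens to 85 mm and grips with 20 to 120 N. Pads are 22 mm wide; open, the fingers measure 114 mm over their backs; the gripper's body (76 mm by 85 mm) begins 54 mm behind the grasp point. The pads swing forward as they close: fully open they stand 13 mm farther back than shut.
Start: joints at [-75.59, 21.807, 74.336, -0, 83.858, -12.336], TCP at [0.248, -0.491, 0.231] pointing down, gripper open.
Joint ranges: [-178.18, 178.18], [-50.72, 133.34], [12.68, 142.11], [-81.47, 261.47], [9.98, 163.14], [-165.26, 165.26]. Speed limits (degrees/s): [136.94, 136.94, 180, 180, 180, 180].

## Interface

Orientations are given as a 3x3 rotation matrix whose columns are the frame's x, y, z axes.
In Python, from rig import observe, cams, ticket gives the robot as it stands.
- The arm moves only by the tool move_arm, never from a script. Its arguments are lists of equal length, an entry for each row: "jaw": the finger opening in cm, from 0 to 8.54; "dp": the shift along the tool's x, y, z in cm, a list of three; "turn": the turn, a rotation vector about the tool's x, y, z in rad, a list of three. In form: {"jaw": [jaw, ...], "dp": [[tx, ty, tz], ...], "turn": [[wx, wy, wz], ...]}. A call has 1 to 12 rows; each row shifts and turns the commanded pose from where the row before left it, along the tool's axes as they then stand; what a row does not reach is not made up. A row lasts 1/12 s, in which the tool goes at most 41.7 mm and 7.16 degrees, less where a joint would pass 70% of its speed; a pose out of reach is approached as far as the arm can. A call is refused whole if a number of a shift passes 4.17 or a number of a turn 0.125, either way. A call with a gripper value outside its range is refused whole. The fingers move at their own pace and stop on an object; "force" is the grip in N (left out, the last holds). Time passes only in rows, so rows that do not move let the fingers close. It gives the time, the measured TCP pose, the force, the opening and the grip force at its end, in the units of the state.
- observe(): the state, without advancing time (a new reading comes with each control period).
- cams.get_image(name): name is "scene" or "top" or "wrist"; returns (picture, depth): 384x512x3 uint8, red, green, blue; 384x512 float32, m along the optical axis (not along the pixel's ray), 0 where there is no reading.
- cams.calibration(name): a dict with "vertical_fov" (degrees; the focal length in pixels is half the picture's height over the tangent of half this angle, whatever the lens; pixels are square), "cx", "cy" (the principal point, pixels), "view" (4x4, takes a point from world to camera coordinates); the wrist camera has in their place "tool_from_camera" (4x4, takes a point from camera to tool coordinates, whose origin is the TCP and whose axes are the flange's). Camera axes: x right, y up, looking along -z (the intrinsics and any distortion apply to the point x, -y, -z); pixel columns grow to the right and rows downward; lengths in m; the calibration is good to about 2 mm. A picture is of the moment at which its call begins: read the wrist's pose just before it. calibration takes no time and is no camera call.
- ticket.close_job(): hands the job in; it is judged then, once.
Trained networks look in the newest picture that a camera, given by its name, has taken for a name from the list of things; names that differ only in an ending like _2 or _b are one class to them, and where a whole thing is asked for, a point or a joint stands for the part that bears it (a point fixed in the world has none). Each returns a list of dicts, best first, with "p" (0 to 1); they miss things now and then, are a little off and sometimes report something else, mostly with a low value. They report only what shows in the picture. A call takes as long as a camera call.
- cams.spot_in(camera, query): "box" ([centre column, centre row, width, height] as shares, 0 to 1, of the picture: columns of its width, rows of its height, round what is visible of it).
- cams.outline_of(camera, query): "mask" (384x512 bool, what is visible of it) and "box" ([centre column, centre row, width, height] as shares, 0 to 1, of the picture: columns of its width, rows of its height, round what is visible of it).
- cams.mark_of(camera, query): "location" ([column, row] as shares, 0 to 1, of the picture: columns of its width, rows of its height: a listed point, or the origin of a listed thing).
The state is a dict: "time_s": time; "q": joint angles; "qvel": joint speeds; "joint_efforts": joint torques, N m; "position": TCP position; "tool_rot": TCP orientation; "ft_force": force on the tool from outside, world axes, zero at the start; "wrist_torque": the same for the moment, N m; "grip_width": finger opening in m; "gripper_force": force on a finger pad.
Only numpy, scipy, OpenCV 4.12 (cv2) and the standard library are available. Lean on these libraries where they do the work, as an engineer would, in place of code of your own. Each camera call takes 0.05 s, during which the arm holds its last target. There are 200 camera calls.

## Task

Reset the trip keys on the sloping key units: draw the shorter screwdriver straight up out of its light stand without tipping the stand, and with its tip press the shrouded keys fully down, one at a time - the one in the square shroud first, then the round one, then the six-sided one - so that the white pin beside each goes down. Then put the screwdriver back fully home in its tube and let go. Do not push on the key units with the gripper itself, and leave the longer screwdriver, the stand and the other things where they are.

Things in the scene. Friction and masses are not known exactly. Their poses are not given: they have to be found in the camera images.
- unit_square: Key unit: a grey wedge-shaped box 100 deep (its x), 58 wide (its y), standing on the console plate, 22 high at the front (-x) and 69 at the back; its top face slopes at 25 degrees, rising towards its own +x. Origin: centre of its underside, z up. Told by the shroud round its key: a square tube (26 mm inside, 33 outside). The three units stand in a row, side by side 62 mm apart, in any order.
- key_square_top (a point): Centre of the top of the spring key in the square shroud, when not pressed. Black round cap 23 mm across, 8 mm below the rim of the dark steel shroud (a square tube (26 mm inside, 33 outside), 18 mm tall), so that fingers do not fit but a screwdriver's blade does. Axes as the unit (z vertical): the key is pressed square to the sloping face, along (0.423, 0, -0.906) in these axes. Does not move with the key.
- key_square (a joint): Travel of the key in the square shroud in m: 0 up, 0.007 fully down. Springs back by itself; about 5 N when fully down.
- pin_square (a joint): White witness pin (7 mm thick) in the sloping face, 40 mm up the slope from the middle of the square-shrouded key: 0 = standing 7 mm proud, 0.006 = almost flush. The key takes it down over the last 6 mm of its stroke and it stays down.
- unit_round: Key unit: a grey wedge-shaped box 100 deep (its x), 58 wide (its y), standing on the console plate, 22 high at the front (-x) and 69 at the back; its top face slopes at 25 degrees, rising towards its own +x. Origin: centre of its underside, z up. Told by the shroud round its key: a round tube (26 mm inside diameter, 33 outside). The three units stand in a row, side by side 62 mm apart, in any order.
- key_round_top (a point): Centre of the top of the spring key in the round shroud, when not pressed. Black round cap 23 mm across, 8 mm below the rim of the dark steel shroud (a round tube (26 mm inside diameter, 33 outside), 18 mm tall), so that fingers do not fit but a screwdriver's blade does. Axes as the unit (z vertical): the key is pressed square to the sloping face, along (0.423, 0, -0.906) in these axes. Does not move with the key.
- key_round (a joint): Travel of the key in the round shroud in m: 0 up, 0.007 fully down. Springs back by itself; about 5 N when fully down.
- pin_round (a joint): White witness pin (7 mm thick) in the sloping face, 40 mm up the slope from the middle of the round-shrouded key: 0 = standing 7 mm proud, 0.006 = almost flush. The key takes it down over the last 6 mm of its stroke and it stays down.
- unit_hex: Key unit: a grey wedge-shaped box 100 deep (its x), 58 wide (its y), standing on the console plate, 22 high at the front (-x) and 69 at the back; its top face slopes at 25 degrees, rising towards its own +x. Origin: centre of its underside, z up. Told by the shroud round its key: a six-sided tube (26 mm across the flats inside, 33 outside). The three units stand in a row, side by side 62 mm apart, in any order.
- key_hex_top (a point): Centre of the top of the spring key in the hex shroud, when not pressed. Black round cap 23 mm across, 8 mm below the rim of the dark steel shroud (a six-sided tube (26 mm across the flats inside, 33 outside), 18 mm tall), so that fingers do not fit but a screwdriver's blade does. Axes as the unit (z vertical): the key is pressed square to the sloping face, along (0.423, 0, -0.906) in these axes. Does not move with the key.
- key_hex (a joint): Travel of the key in the hex shroud in m: 0 up, 0.007 fully down. Springs back by itself; about 5 N when fully down.
- pin_hex (a joint): White witness pin (7 mm thick) in the sloping face, 40 mm up the slope from the middle of the hex-shrouded key: 0 = standing 7 mm proud, 0.006 = almost flush. The key takes it down over the last 6 mm of its stroke and it stays down.
- console: Dark steel plate 130 x 210 x 8 mm fixed to the bench that carries the three key units. Origin: centre of its underside; y along the row of units, +x away from the low front of the units.
- stand: Light (about 0.1 kg) loose plastic stand: foot plate 64 (x) x 126 (y) x 6 mm with two upright round tubes, 100 mm high to the rims, 26 outside and 18 inside diameter, 84 mm apart along its y. Origin: centre of the underside, z up. It tips easily.
- tube_a (a point): Centre of the rim of tube a of the stand, 100 mm above its foot. Either screwdriver may be in it.
- tube_b (a point): Centre of the rim of tube b of the stand, 100 mm above its foot. Either screwdriver may be in it.
- short_handle (a point): Middle of the handle of the shorter screwdriver (190 mm long, 0.08 kg), which stands blade down in a tube of the stand, the shoulder of its handle resting on the tube's rim. Its own y axis runs along the screwdriver from blade to handle end. The handle is 24 mm thick and runs from 50 mm below to 50 mm above this point; the blade is a straight rod 8.4 mm thick, and its flat tip is 140 mm below this point. When home, this point is 50 mm above the tube's rim.
- long_handle (a point): Middle of the handle (28 mm thick, 100 mm long) of the longer screwdriver (220 mm), which stands in the other tube with its tip on the foot plate; its handle reaches 26 mm higher than that of the shorter one. To be left alone.
- paint_tin_mid (a point): Bystander: paint tin, 78 mm across, 77 high; its centre.
- tape_measure_mid (a point): Bystander: tape measure lying on its side, 62 x 85 x 37 mm; its centre.
- sanding_block_mid (a point): Bystander: sanding block 62 x 113 x 31 mm; its centre.
- orange_tote: Fixed obstacle behind the stand: a tote about 0.28 x 0.36 m with a grey tray on top. Tray rim 0.22 m above the bench, things on it up to 0.31 m; it fills x = 0.52 to 0.85, y = -0.30 to 0.11 of the world. Origin: centre of its underside.
- driver_short: The shorter screwdriver as a whole; origin at the middle of its length, on one side of it. Use short_handle for its place.

How it is judged (in metres and radians):
On the way, in this order (a step that is already met when the one before it is completed fails the run):
1. The shorter screwdriver is drawn up out of its tube, the longer one left in the stand (z of short_handle in the frame of stand above 0.243 m), for 0.05 s.
2. The key in the square shroud is pressed fully down with the shorter screwdriver, the other keys being up (value of joint key_square above 0.0055 m and value of joint pin_square above 0.004 m and contact force between driver_short and unit_square above 0.5 N and value of joint each of key_round, key_hex below 0.002 m), for 0.02 s.
3. The key in the round shroud is pressed fully down with the shorter screwdriver, the other keys being up (value of joint key_round above 0.0055 m and value of joint pin_round above 0.004 m and contact force between driver_short and unit_round above 0.5 N and value of joint each of key_square, key_hex below 0.002 m), for 0.02 s.
4. The key in the six-sided shroud is pressed fully down with the shorter screwdriver, the other keys being up (value of joint key_hex above 0.0055 m and value of joint pin_hex above 0.004 m and contact force between driver_short and unit_hex above 0.5 N and value of joint each of key_square, key_round below 0.002 m), for 0.02 s.
At the end, for the whole second after the job is handed in: All three white pins are down (at least 4 mm), all keys are up again, the shorter screwdriver stands in a tube of the stand, upright within 8 degrees and home (middle of its handle 142 to 158 mm above the underside of the stand), and the stand is upright and at rest (value of joint each of pin_square, pin_round, pin_hex above 0.004 m and value of joint each of key_square, key_round, key_hex below 0.0015 m and (horizontal distance between short_handle and tube_a below 0.014 m or horizontal distance between short_handle and tube_b below 0.014 m) and z of short_handle in the frame of stand between 0.142 and 0.158 m and angle between short_handle's own y axis and vertical below 0.14 rad and angle between stand's own z axis and vertical below 0.06 rad and linear speed of stand below 0.02 m/s); the robot touches nothing.
It fails at once if A key was pressed out of order (the order is square, round, six-sided) ((value of joint pin_round above 0.003 m and value of joint pin_square below 0.003 m) or (value of joint pin_hex above 0.003 m and value of joint pin_round below 0.003 m)).
It fails at once if The gripper or arm pushed on the key units (contact force between any of the fingers, the arm and unit_square above 1.5 N or contact force between any of the fingers, the arm and unit_round above 1.5 N or contact force between any of the fingers, the arm and unit_hex above 1.5 N).
It fails at once if The stand was tipped (more than 0.2 rad) or pushed more than 50 mm from its place (angle between stand's own z axis and vertical above 0.2 rad or distance of stand from where it was at the start of the episode above 0.05 m).
It fails at once if The longer screwdriver was lifted or displaced (more than 60 mm) (distance of long_handle from where it was at the start of the episode above 0.06 m).
It fails at once if A bystander was pushed more than 30 mm (distance of any of paint_tin_mid, tape_measure_mid, sanding_block_mid from where it was at the start of the episode above 0.03 m).
It also fails if it takes over 67 s, if anything falls off the work surface, if the arm or the gripper's body presses on something with over 40 N, if the wrist force passes 120 N, or if a joint passes its speed limit or range.

## Working session

There is one attempt and no reset: what is moved stays moved. The work goes in short steps, Python scripts to look and compute and a tool call to move; the robot and the scene stay as the last step left them, time stands still between calls to the robot, and variables do not carry over. Pictures are saved under pics/ and viewed, at most 10 in all, crops included, and the job is handed in when it is done.

Besides the shell and the picture viewer there is one more tool, called by a JSON object that holds its "method" and its "body". move_arm: Moves the arm, as the interface text tells. Its arguments: {"type":"object","properties":{"jaw":{"type":"array","items":{"type":"number"}},"dp":{"type":"array","items":{"type":"array","items":{"type":"number"}}},"turn":{"type":"array","items":{"type":"array","items":{"type":"number"}}},"force":{"type":"number"}},"required":["jaw","dp","turn"]}

```bash
mkdir -p pics; ls; cat > h.py <<'E'
import numpy as np, cv2
from rig import observe, cams, ticket
def save(n,f):
    p,d=cams.get_image(n); cv2.imwrite('pics/'+f,p[:,:,::-1]); np.save('pics/'+n+'_d.npy',d); return p,d
def K(c):
    f=192/np.tan(np.radians(c['vertical_fov']/2)); return f,c['cx'],c['cy']
def w2c(n,o=None):
    c=cams.calibration(n)
    if 'view' in c: return np.array(c['view'])
    T=np.eye(4);T[:3,:3]=o['tool_rot'];T[:3,3]=o['position']
    return np.linalg.inv(T@np.array(c['tool_from_camera']))
def back(n,u,v,z,o=None):
    c=cams.calibration(n);f,cx,cy=K(c)
    return (np.linalg.inv(w2c(n,o))@np.array([(u-cx)/f*z,-(v-cy)/f*z,-z,1]))[:3]
def proj(n,P,o=None):
    c=cams.calibration(n);f,cx,cy=K(c)
    q=w2c(n,o)@np.append(P,1);return np.array([cx-f*q[0]/q[2],cy+f*q[1]/q[2]])
def onplane(n,u,v,h,o=None):
    a=back(n,u,v,0,o);b=back(n,u,v,1,o);return a+(b-a)*(h-a[2])/(b[2]-a[2])
E
python3 - <<'E'
from h import *
o=observe();print({k:np.round(v,3) for k,v in o.items()})
for n in ['scene','top']:
    c=cams.calibration(n);print({k:np.round(v,3) for k,v in c.items() if k!='lens'})
    p,d=save(n,n+'0.png')
    for q in ['short_handle','long_handle','tube_a','tube_b','key_square_top','key_round_top','key_hex_top','pin_square']:
        for r in cams.mark_of(n,q)[:2]:
            u,v=r['location'][0]*512,r['location'][1]*384
            z=d[min(int(v),383),min(int(u),511)]
            print(n,q,round(r['p'],2),round(u,1),round(v,1),np.round(back(n,u,v,z),3))
c=cams.calibration('wrist');print({k:np.round(v,3) for k,v in c.items() if k!='lens'})
E
```

```text
pics
{'time_s': np.float64(0.0), 'q': array([-7.5593e+01,  2.1841e+01,  7.4387e+01, -2.0000e-03,  8.3859e+01,
       -1.2336e+01]), 'qvel': array([-0.053, -0.   ,  0.017, -0.004,  0.051,  0.052]), 'joint_efforts': array([-0.0000e+00, -4.4846e+01, -2.3127e+01, -0.0000e+00,  5.0000e-03,
        0.0000e+00]), 'position': array([ 0.247, -0.491,  0.231]), 'tool_rot': array([[ 0.893,  0.45 , -0.   ],
       [ 0.45 , -0.893,  0.001],
       [ 0.   , -0.001, -1.   ]]), 'ft_force': array([-0.086,  0.622, -0.316]), 'wrist_torque': array([-0.006,  0.006,  0.035]), 'gripper_force': np.float64(0.0), 'grip_width': np.float64(0.086)}
{'vertical_fov': np.float64(52.938), 'cx': np.float64(254.701), 'cy': np.float64(191.59), 'view': array([[-0.718, -0.696, -0.004,  0.335],
       [ 0.445, -0.464,  0.766, -0.375],
       [-0.535,  0.549,  0.642, -0.92 ],
       [ 0.   ,  0.   ,  0.   ,  1.   ]])}
scene short_handle 0.55 285.5 194.2 [ 0.45  -0.113  0.15 ]
scene long_handle 0.83 274.1 206.7 [ 0.421 -0.03   0.173]
scene tube_a 0.92 287.3 205.2 [ 0.444 -0.117  0.108]
scene tube_a 0.87 269.6 219.8 [ 0.516 -0.121 -0.004]
scene tube_b 0.92 287.3 205.2 [ 0.444 -0.117  0.108]
scene tube_b 0.87 269.6 219.8 [ 0.516 -0.121 -0.004]
scene key_square_top 0.47 328.1 172.8 [0.251 0.001 0.395]Traceback (most recent call last):
  File "<stdin>", line 7, in <module>
ValueError: it knows: console, driver_short, key_hex_top, key_round_top, key_square_top, long_handle, orange_tote, paint_tin_mid, sanding_block_mid, short_handle, stand, tape_measure_mid, tube, unit_hex, unit_rou
```

```bash
python3 - <<'E'
from h import *
for n in ['scene','top']:
    c=cams.calibration(n);print(np.round(np.linalg.inv(c['view'])[:3,3],3))
    p,d=save(n,n+'0.png')
    for q in ['short_handle','long_handle','tube_a','key_square_top','key_round_top','key_hex_top','unit_square','unit_round','unit_hex','console','stand','paint_tin_mid','tape_measure_mid','sanding_block_mid']:
        for r in cams.mark_of(n,q)[:2]:
            u,v=r['location'][0]*512,r['location'][1]*384
            z=d[min(int(v),383),min(int(u),511)]
            print(n,q,round(r['p'],2),round(u,1),round(v,1),np.round(back(n,u,v,z),3))
print(cams.calibration('wrist'))
a=cv2.imread('pics/scene0.png');b=cv2.imread('pics/top0.png')
cv2.imwrite('pics/s2.png',cv2.resize(a,(800,600)));cv2.imwrite('pics/t2.png',cv2.resize(b,(800,600)))
E
```

```text
[-0.085  0.564  0.879]
scene short_handle 0.74 284.0 192.9 [ 0.45  -0.106  0.159]
scene long_handle 0.56 275.3 206.3 [ 0.42  -0.033  0.173]
scene long_handle 0.27 328.4 170.3 [0.252 0.    0.4  ]
scene tube_a 0.88 285.6 203.0 [ 0.448 -0.114  0.116]
scene tube_a 0.58 270.8 223.7 [ 0.437 -0.037  0.092]
scene key_square_top 0.45 317.5 184.7 [0.266 0.013 0.362]
scene key_square_top 0.43 328.0 170.7 [0.252 0.001 0.399]
scene key_hex_top 0.71 317.5 181.7 [0.269 0.01  0.366]
scene unit_round 0.25 287.4 203.6 [ 0.445 -0.118  0.113]
scene unit_hex 0.66 314.0 190.0 [0.271 0.015 0.345]
scene unit_hex 0.64 273.3 224.2 [ 0.429 -0.039  0.094]
scene console 0.56 275.0 206.1 [ 0.42  -0.032  0.174]
scene stand 0.92 275.9 235.4 [ 0.416 -0.037  0.059]
scene paint_tin_mid 0.6 231.1 265.7 [0.424 0.134 0.065]
scene tape_measure_mid 0.84 181.7 307.2 [0.436 0.295 0.035]
scene sanding_block_mid 0.16 316.5 181.7 [0.271 0.009 0.365]
[ 0.461 -0.06   1.298]
top short_handle 0.44 277.0 218.5 [ 0.451 -0.122  0.194]
top long_handle 0.65 245.4 227.0 [ 0.427 -0.037  0.225]
top tube_a 0.8 273.5 216.1 [ 0.457 -0.112  0.
[... 478 characters left out ...]
.5 [ 0.482 -0.311  0.055]
top stand 0.61 262.6 220.6 [ 0.443 -0.085  0.084]
top paint_tin_mid 0.81 198.4 218.8 [0.443 0.108 0.078]
top sanding_block_mid 0.78 308.0 241.7 [ 0.38  -0.23   0.031]
top sanding_block_mid 0.28 141.8 217.8 [0.441 0.289 0.036]
{'vertical_fov': 67.56909494589678, 'cx': 258.8258019211828, 'cy': 194.15495785443025, 'tool_from_camera': array([[-3.35188471e-04,  9.45017224e-01,  3.27020387e-01,
         8.33208562e-02],
       [ 9.99999614e-01,  5.82319050e-04, -6.57797492e-04,
        -4.58639099e-04],
       [-8.12060161e-04,  3.27020040e-01, -9.45017055e-01,
        -1.41867292e-01],
       [ 0.00000000e+00,  0.00000000e+00,  0.00000000e+00,
         1.00000000e+00]])}
```

View pics/s2.png

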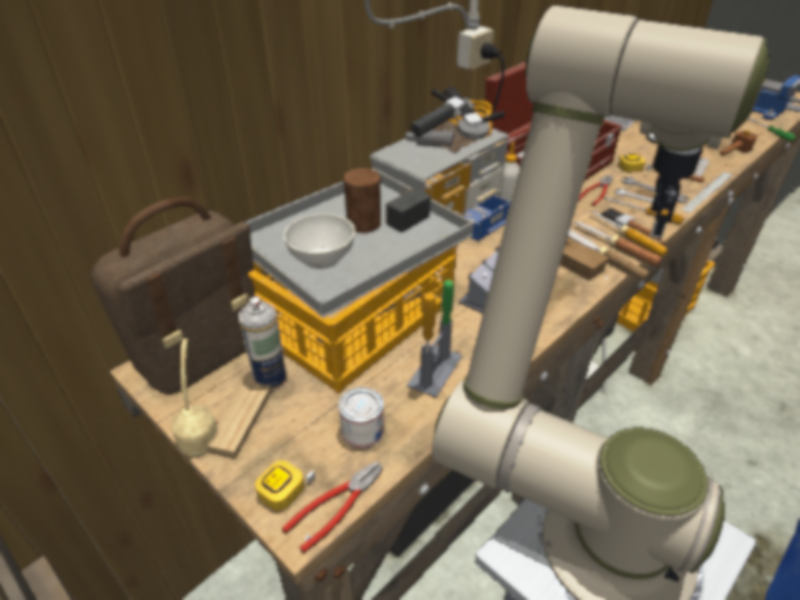

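View pics/t2.png

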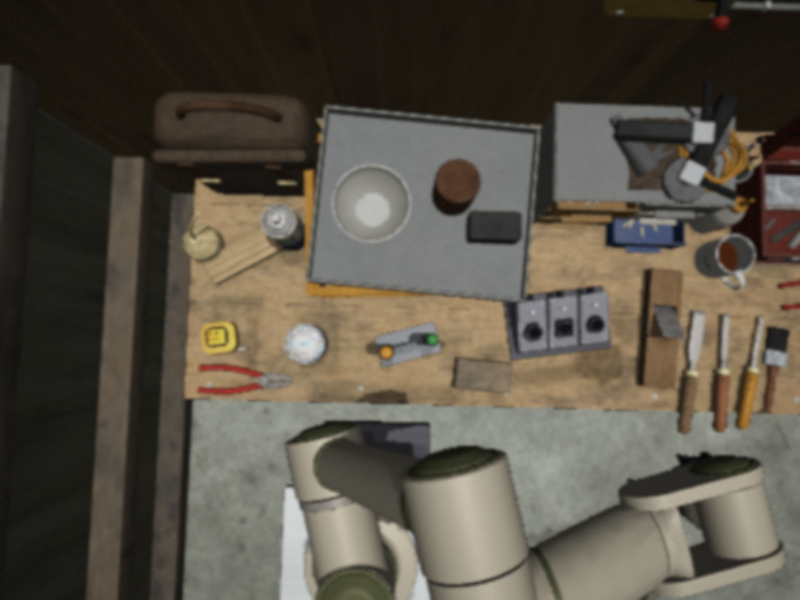

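The scene view shows the stand with two screwdrivers. In the top view the long one is orange at (385,352), the short one green at (432,340), and the keys are at (533,332), (564,327) and (595,323): hex, square, round according to the detector.

```bash
cat >> h.py <<'E'
from scipy.spatial.transform import Rotation as Ro
import json
def Rdown(yaw,tilt=0):
    "tool x at world angle yaw+180, z down then tilted towards +x' of yaw by tilt (deg)"
    y,t=np.radians(yaw),np.radians(tilt); c,s=np.cos(t),np.sin(t)
    z=np.array([s*np.cos(y),s*np.sin(y),-c]); x=np.array([-c*np.cos(y),-c*np.sin(y),-s])
    return np.c_[x,np.cross(z,x),z]
def plan(P,R,jaw,vmax=3.5,n=None,start=None,sgn=None):
    o=observe();p,A=start or (np.array(o['position']),np.array(o['tool_rot']))
    w=Ro.from_matrix(A.T@R).as_rotvec()
    if sgn is not None and w@sgn<0: w=w*(1-2*np.pi/np.linalg.norm(w))
    n=n or int(max(np.ceil(np.linalg.norm(w)/.12),np.ceil(np.linalg.norm(P-p)*100/vmax),1))
    rows=[]
    for i in range(n):
        rows.append(np.round(A.T@(P-p)*100/(n-i),2)); p=p+A@rows[-1]/100; A=A@Ro.from_rotvec(w/n).as_matrix()
    for k in range(0,n,12):
        m=len(rows[k:k+12]); print(json.dumps({"jaw":[jaw]*m,"dp":[list(map(float,r)) for r in rows[k:k+12]],"turn":[[float(x) for x in np.round(w/n,4)]]*m}).replace(' ',''))
    return np.array(P),R
E
python3 - <<'E'
from h import *
plan(np.array([.36,-.36,.36]),Rdown(8),8.5,sgn=np.array([0,0,-1.]))
E
```

```text
{"jaw":[8.5,8.5,8.5,8.5,8.5,8.5,8.5,8.5,8.5,8.5,8.5,8.5],"dp":[[0.66,-0.28,-0.54],[0.69,-0.2,-0.54],[0.71,-0.11,-0.54],[0.72,-0.03,-0.54],[0.72,0.05,-0.54],[0.71,0.14,-0.54],[0.69,0.22,-0.53],[0.66,0.3,-0.54],[0.62,0.37,-0.53],[0.57,0.44,-0.54],[0.51,0.5,-0.53],[0.45,0.56,-0.54]],"turn":[[0.0,0.0,-0.1173],[0.0,0.0,-0.1173],[0.0,0.0,-0.1173],[0.0,0.0,-0.1173],[0.0,0.0,-0.1173],[0.0,0.0,-0.1173],[0.0,0.0,-0.1173],[0.0,0.0,-0.1173],[0.0,0.0,-0.1173],[0.0,0.0,-0.1173],[0.0,0.0,-0.1173],[0.0,0.0,-0.1173]]}
{"jaw":[8.5,8.5,8.5,8.5,8.5,8.5,8.5,8.5,8.5,8.5,8.5,8.5],"dp":[[0.38,0.61,-0.53],[0.31,0.65,-0.54],[0.23,0.68,-0.53],[0.15,0.7,-0.54],[0.06,0.72,-0.53],[-0.02,0.72,-0.54],[-0.11,0.71,-0.53],[-0.19,0.7,-0.54],[-0.27,0.67,-0.53],[-0.34,0.63,-0.54],[-0.41,0.59,-0.53],[-0.48,0.53,-0.54]],"turn":[[0.0,0.0,-0.1173],[0.0,0.0,-0.1173],[0.0,0.0,-0.1173],[0.0,0.0,-0.1173],[0.0,0.0,-0.1173],[0.0,0.0,-0.1173],[0.0,0.0,-0.1173],[0.0,0.0,-0.1173],[0.0,0.0,-0.1173],[0.0,0.0,-0.1173],[0.0,0.0,-0.1173],[0.0,0.0,-0.1173]]}
```

{"method": "move_arm", "body": {"jaw": [8.5,8.5,8.5,8.5,8.5,8.5,8.5,8.5,8.5,8.5,8.5,8.5], "dp": [[0.7,-0.3,-0.5],[0.7,-0.2,-0.5],[0.7,-0.1,-0.5],[0.7,0,-0.5],[0.7,0.1,-0.5],[0.7,0.1,-0.5],[0.7,0.2,-0.5],[0.7,0.3,-0.5],[0.6,0.4,-0.5],[0.6,0.4,-0.5],[0.5,0.5,-0.5],[0.5,0.6,-0.5]], "turn": [[0,0,-0.117],[0,0,-0.117],[0,0,-0.117],[0,0,-0.117],[0,0,-0.117],[0,0,-0.117],[0,0,-0.117],[0,0,-0.117],[0,0,-0.117],[0,0,-0.117],[0,0,-0.117],[0,0,-0.117]]}}

```text
time_s: 2.9
position: [0.3044, -0.4246, 0.2916]
tool_rot: [[-0.301, 0.954, -0.0], [0.954, 0.301, -0.0], [-0.0, -0.0, -1.0]]
ft_force: [-0.7, 0.2, 0.3]
grip_width: 0.085
gripper_force: 0.0
```

{"method": "move_arm", "body": {"jaw": [8.5,8.5,8.5,8.5,8.5,8.5,8.5,8.5,8.5,8.5,8.5,8.5], "dp": [[0.4,0.6,-0.5],[0.3,0.7,-0.5],[0.2,0.7,-0.5],[0.1,0.7,-0.5],[0.1,0.7,-0.5],[0,0.7,-0.5],[-0.1,0.7,-0.5],[-0.2,0.7,-0.5],[-0.3,0.7,-0.5],[-0.3,0.6,-0.5],[-0.4,0.6,-0.5],[-0.5,0.5,-0.5]], "turn": [[0,0,-0.117],[0,0,-0.117],[0,0,-0.117],[0,0,-0.117],[0,0,-0.117],[0,0,-0.117],[0,0,-0.117],[0,0,-0.117],[0,0,-0.117],[0,0,-0.117],[0,0,-0.117],[0,0,-0.117]]}}

```text
time_s: 3.9
position: [0.3612, -0.3598, 0.3516]
tool_rot: [[-0.99, -0.139, 0.0], [-0.139, 0.99, -0.0], [-0.0, -0.0, -1.0]]
ft_force: [0.7, 0.5, 0.6]
grip_width: 0.0851
gripper_force: 0.0
```

```bash
python3 - <<'E'
from h import *
o=observe();print(o['time_s'],np.round(o['q'],1),np.round(o['position'],3),np.round(o['tool_rot'],2))
p,d=save('wrist','w1.png')
cv2.imwrite('pics/w1b.png',cv2.resize(p[:,:,::-1],(800,600)))
for q in ['key_square_top','key_round_top','key_hex_top','unit_square','unit_round','unit_hex','console']:
    for r in cams.mark_of('wrist',q)[:2]:
        u,v=r['location'][0]*512,r['location'][1]*384
        z=d[min(int(v),383),min(int(u),511)]
        print(q,round(r['p'],2),round(u,1),round(v,1),np.round(back('wrist',u,v,z,o),4))
E
```

```text
3.9 [ -58.2   14.3   65.8    0.    99.9 -156.2] [ 0.361 -0.36   0.352] [[-0.99 -0.14  0.  ]
 [-0.14  0.99 -0.  ]
 [-0.   -0.   -1.  ]]
key_square_top 0.74 231.0 223.5 [ 0.4843 -0.3898  0.0565]
key_round_top 0.61 195.6 224.5 [ 0.4934 -0.448   0.0584]
key_hex_top 0.69 270.8 221.1 [ 0.4702 -0.3248  0.0579]
unit_square 0.58 234.2 215.3 [ 0.4669 -0.386   0.0608]
unit_round 0.86 198.6 215.2 [ 0.4768 -0.4445  0.0565]
unit_hex 0.56 271.3 215.9 [ 0.4594 -0.3257  0.0611]
```

View pics/w1b.png

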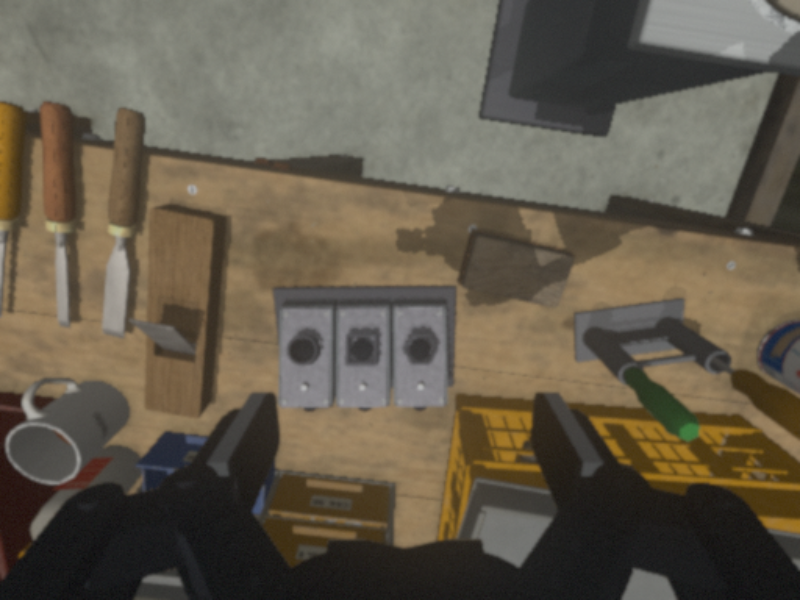

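Viewed from the front side, the row reads round (305,347), square (362,347), hex (421,347), with pins at row 386. That confirms the order. The green driver stands at right, with its tube rim near (628,372). Next I'll look at the stand.

```bash
python3 - <<'E'
from h import *
plan(np.array([.34,-.10,.36]),Rdown(17),8.5)
E
```

```text
{"jaw":[8.5,8.5,8.5,8.5,8.5,8.5,8.5,8.5],"dp":[[-0.17,3.26,-0.11],[-0.23,3.26,-0.11],[-0.3,3.25,-0.11],[-0.37,3.24,-0.11],[-0.44,3.24,-0.11],[-0.5,3.22,-0.11],[-0.57,3.22,-0.12],[-0.64,3.2,-0.11]],"turn":[[0.0001,-0.0,-0.0207],[0.0001,-0.0,-0.0207],[0.0001,-0.0,-0.0207],[0.0001,-0.0,-0.0207],[0.0001,-0.0,-0.0207],[0.0001,-0.0,-0.0207],[0.0001,-0.0,-0.0207],[0.0001,-0.0,-0.0207]]}
```

{"method": "move_arm", "body": {"jaw": [8.5,8.5,8.5,8.5,8.5,8.5,8.5,8.5,8.5,8.5], "dp": [[-0.2,3.3,-0.1],[-0.2,3.3,-0.1],[-0.3,3.2,-0.1],[-0.4,3.2,-0.1],[-0.4,3.2,-0.1],[-0.5,3.2,-0.1],[-0.6,3.2,-0.1],[-0.6,3.2,-0.1],[0,0,0],[0,0,0]], "turn": [[0,0,-0.02],[0,0,-0.02],[0,0,-0.02],[0,0,-0.02],[0,0,-0.02],[0,0,-0.02],[0,0,-0.02],[0,0,-0.02],[0,0,0],[0,0,0]]}}

```text
time_s: 5.13
position: [0.3402, -0.0998, 0.3596]
tool_rot: [[-0.957, -0.29, 0.001], [-0.29, 0.957, -0.001], [-0.001, -0.001, -1.0]]
ft_force: [-0.1, -0.1, -0.4]
grip_width: 0.0848
gripper_force: 0.0
```

```bash
python3 - <<'E'
from h import *
o=observe();print(o['time_s'],np.round(o['q'],1),np.round(o['position'],3))
p,d=save('wrist','w2.png')
cv2.imwrite('pics/w2b.png',cv2.resize(p[:,:,::-1],(800,600)))
for q in ['short_handle','long_handle','tube_a','stand']:
    for r in cams.mark_of('wrist',q)[:2]:
        u,v=r['location'][0]*512,r['location'][1]*384
        z=d[min(int(v),383),min(int(u),511)]
        print(q,round(r['p'],2),round(u,1),round(v,1),np.round(back('wrist',u,v,z,o),4))
# green driver point cloud
hsv=cv2.cvtColor(p,cv2.COLOR_RGB2HSV)
for nm,lo,hi in [('green',(50,120,30),(80,255,255)),('orange',(12,150,60),(24,255,255))]:
    m=cv2.inRange(hsv,lo,hi)>0
    vv,uu=np.nonzero(m&(d>0)); P=np.array([back('wrist',u,v,d[v,u],o) for u,v in zip(uu,vv)])
    P=P[(P[:,0]<.52)&(P[:,2]>.105)&(P[:,2]<.26)]
    for a in np.arange(.10,.25,.015):
        s=P[(P[:,2]>=a)&(P[:,2]<a+.015)]
        if len(s)>5: print(nm,round(a,3),len(s),np.round(s.min(0),4),np.round(s.max(0),4))
E
```

```text
5.1333 [ -35.7   -3.    84.4   -0.    98.5 -142.6] [ 0.34 -0.1   0.36]
short_handle 0.87 219.7 237.5 [ 0.4427 -0.1226  0.1646]
long_handle 0.93 281.0 249.7 [ 0.4202 -0.0478  0.1955]
long_handle 0.68 100.4 192.9 [ 0.478  -0.3282  0.0596]
tube_a 0.84 225.9 227.8 [ 0.4465 -0.1177  0.1251]
tube_a 0.82 277.6 221.7 [ 0.4291 -0.0427  0.0927]
stand 0.67 251.9 200.9 [ 0.4391 -0.0837  0.0065]
green 0.19 84 [ 0.4465 -0.1289  0.1925] [ 0.4603 -0.115   0.1965]Traceback (most recent call last):
  File "<stdin>", line 14, in <module>
  File "h.py", line 14, in back
    return (np.linalg.inv(w2c(n,o))@np.array([(u-cx)/f*z,-(v-cy)/f*z,-z,1]))[:3]
                          ~~~^^^^^
  File "h.py", line 8, in w2c
    c=cams.calibration(n)
ValueError: time passes only in moves, steps and waits
```

View pics/w2b.png

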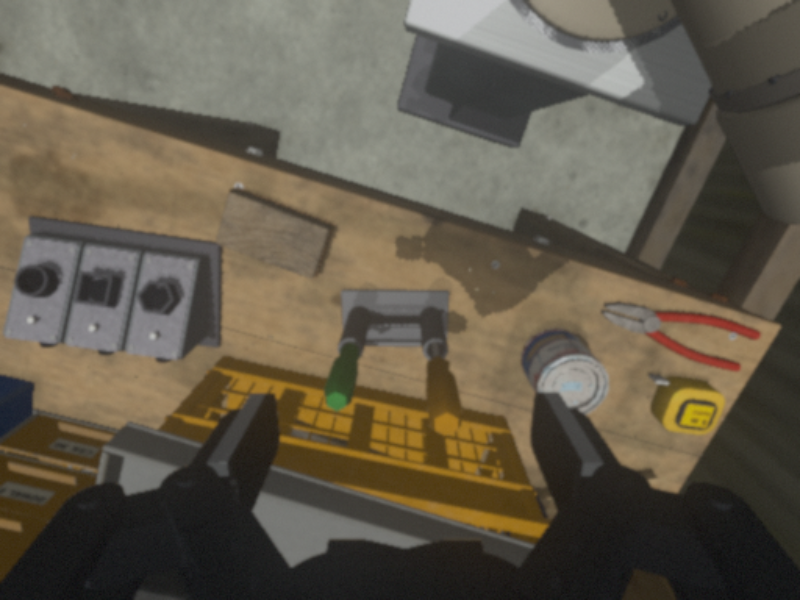

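The green driver leans up from its left tube, with its cap at (337,398). The orange one is on the right, and the foot plate is level in the image, so its yaw is about 17°. I'll move over it.

```bash
python3 - <<'E'
import pickle,re
from rig import cams
pickle.dump({n:cams.calibration(n) for n in ['scene','top','wrist']},open('cal.pkl','wb'))
s=open('h.py').read().replace('cams.calibration(n)','CAL[n]').replace("def save","import pickle;CAL=pickle.load(open('cal.pkl','rb'))\ndef save",1)
open('h.py','w').write(s)
from h import *
plan(np.array([.454,-.1215,.26]),Rdown(17),7)
E
```

```text
{"jaw":[7,7,7,7,7],"dp":[[-2.06,-1.03,1.98],[-2.06,-1.04,1.98],[-2.06,-1.04,1.98],[-2.06,-1.04,1.98],[-2.05,-1.04,1.98]],"turn":[[0.0001,-0.0001,-0.0011],[0.0001,-0.0001,-0.0011],[0.0001,-0.0001,-0.0011],[0.0001,-0.0001,-0.0011],[0.0001,-0.0001,-0.0011]]}
```

{"method": "move_arm", "body": {"jaw": [7,7,7,7,7,7,7], "dp": [[-2,-1,2],[-2,-1,2],[-2,-1,2],[-2.1,-1.1,2],[-2.1,-1.1,2],[0,0,0],[0,0,0]], "turn": [[0,0,-0.001],[0,0,-0.001],[0,0,-0.001],[0,0,-0.001],[0,0,-0.001],[0,0,0],[0,0,0]]}}

```text
time_s: 5.97
position: [0.4533, -0.1214, 0.2578]
tool_rot: [[-0.956, -0.293, -0.003], [-0.293, 0.956, 0.002], [0.003, 0.003, -1.0]]
ft_force: [0.1, 0.3, -0.2]
grip_width: 0.0703
gripper_force: 0.0
```

```bash
python3 - <<'E'
from h import *
o=observe();print(o['time_s'],np.round(o['q'],1),np.round(o['position'],4))
p,d=save('wrist','w3.png')
cv2.imwrite('pics/w3b.png',p[:,:,::-1])
hsv=cv2.cvtColor(p,cv2.COLOR_RGB2HSV)
m=(cv2.inRange(hsv,(45,100,20),(85,255,255))>0)&(d>0)
vv,uu=np.nonzero(m); P=np.array([back('wrist',u,v,d[v,u],o) for u,v in zip(uu,vv)])
x=np.array(o['tool_rot'])[:,0]; y=np.array(o['tool_rot'])[:,1]
for a in np.arange(.10,.22,.01):
    s=P[(P[:,2]>=a)&(P[:,2]<a+.01)&(P[:,0]<.52)]
    if len(s)>8:
        q=(s-np.array(o['position']))@np.array(o['tool_rot']); print(round(a,3),len(s),np.round(np.r_[q.min(0),q.max(0)],4))
for q in ['short_handle','tube_a']:
    for r in cams.mark_of('wrist',q)[:2]:
        u,v=r['location'][0]*512,r['location'][1]*384
        z=d[min(int(v),383),min(int(u),511)]
        print(q,round(r['p'],2),round(u,1),round(v,1),np.round(back('wrist',u,v,z,o),4))
E
```

```text
5.9667 [ -29.5   12.6   83.4   -0.    84.2 -136.5] [ 0.4533 -0.1214  0.2578]
0.19 243 [-0.0069 -0.0084  0.0616  0.0083  0.0064  0.0654]
short_handle 0.7 258.5 192.1 [ 0.4419 -0.1249  0.1815]
tube_a 0.94 335.0 179.2 [ 0.4284 -0.0439  0.1062]
tube_a 0.72 256.5 178.9 [ 0.4439 -0.1263  0.1374]
```

View pics/w3b.png

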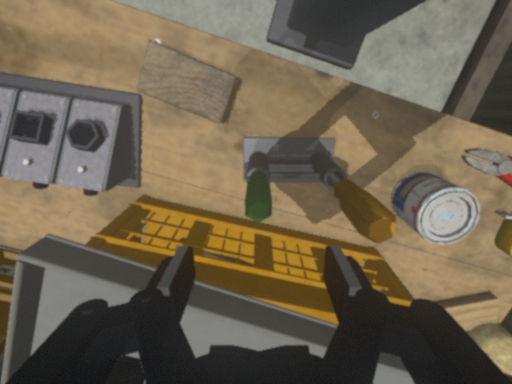

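The cap at (258,212) lies within about 1 mm of the tool axis, so I'll descend and grip.

{"method": "move_arm", "body": {"jaw": [6.5,6.5,6.5,6.5,6.5,6.5,5,3.5,2.8,2,2,2], "dp": [[0,-0.1,2.5],[0,0,2.5],[0,0,2.5],[0,0,2.5],[0,0,1.5],[0,0,0],[0,0,0],[0,0,0],[0,0,0],[0,0,0],[0,0,0],[0,0,0]], "turn": [[0,0,0],[0,0,0],[0,0,0],[0,0,0],[0,0,0],[0,0,0],[0,0,0],[0,0,0],[0,0,0],[0,0,0],[0,0,0],[0,0,0]], "force": 60}}

```text
time_s: 7.12
position: [0.4539, -0.122, 0.1457]
tool_rot: [[-0.956, -0.294, 0.002], [-0.294, 0.956, -0.001], [-0.002, -0.002, -1.0]]
ft_force: [-0.6, 1.7, 6.7]
grip_width: 0.0209
gripper_force: 49.4
```

{"method": "move_arm", "body": {"jaw": [2,2,2,2], "dp": [[0,0,0],[0,0,0],[0,0,0],[0,0,0]], "turn": [[0,0,0],[0,0,0],[0,0,0],[0,0,0]]}}

```text
time_s: 7.45
position: [0.454, -0.122, 0.1457]
tool_rot: [[-0.956, -0.294, 0.002], [-0.294, 0.956, -0.001], [-0.002, -0.002, -1.0]]
ft_force: [-0.3, -0.2, 6.8]
grip_width: 0.0208
gripper_force: 49.4
```

{"method": "move_arm", "body": {"jaw": [2,2,2,2,2,2,2,2,2,2,2,2], "dp": [[0,0,-0.5],[0,0,-1],[0,0,-1],[0,0,-1.2],[0,0,-1.2],[0,0,-1.2],[0,0,-1.2],[0,0,-1.2],[0,0,-1.5],[0,0,-1.5],[0,0,-1.5],[0,0,0]], "turn": [[0,0,0],[0,0,0],[0,0,0],[0,0,0],[0,0,0],[0,0,0],[0,0,0],[0,0,0],[0,0,0],[0,0,0],[0,0,0],[0,0,0]]}}

```text
time_s: 8.45
position: [0.4541, -0.1221, 0.2773]
tool_rot: [[-0.956, -0.294, 0.005], [-0.294, 0.956, -0.003], [-0.004, -0.004, -1.0]]
ft_force: [-0.5, 0.2, -0.8]
grip_width: 0.0209
gripper_force: 49.2
```

```bash
python3 - <<'E'
from h import *
o=observe();print(o['time_s'],np.round(o['q'],1),np.round(o['position'],4),np.round(o['ft_force'],2),np.round(o['wrist_torque'],2))
p,d=save('wrist','w4.png')
a=cv2.resize(p[:,:,::-1],(512,384))
q,d2=save('top','t4.png'); b=q[170:270,210:420,::-1]
cv2.imwrite('pics/c4.png',np.vstack([a,cv2.resize(b,(512,244))[:216]]))
E
```

```text
8.45 [ -29.5   11.7   81.3   -0.    86.7 -136.6] [ 0.4541 -0.1221  0.2773] [-0.53  0.23 -0.84] [ 0.01 -0.03  0.02]
```

View pics/c4.png

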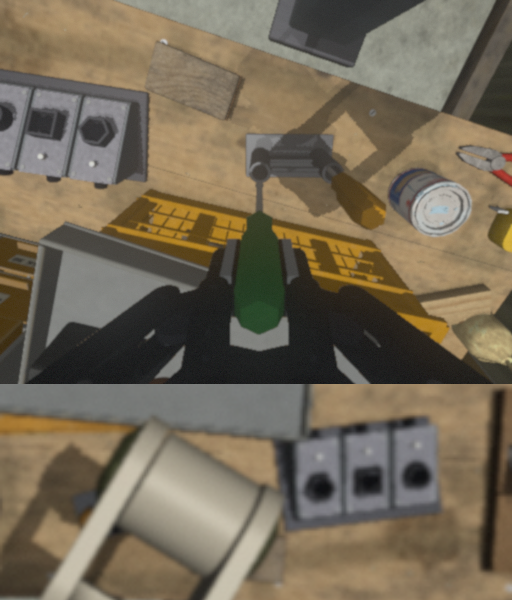

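The driver is held straight on the tool axis, with its blade at column 259. The stand is upright and undisturbed. Next I go to a tilted standoff in front of the square key.

```bash
python3 - <<'E'
from h import *
o=observe()
print('tip px',proj('wrist',np.array(o['position'])+np.array(o['tool_rot'])[:,2]*.136,o))
R=Rdown(9,25); k=np.array([.486,-.389,.059]); P=k-R[:,2]*(.075+.136); print(P)
plan(P,R,2,vmax=3)
E
```

```text
tip px [258.81403107 184.19878528]
[ 0.39792541 -0.40294965  0.25023094]
{"jaw":[2,2,2,2,2,2,2,2,2,2],"dp":[[1.36,-2.53,0.24],[1.33,-2.54,0.19],[1.3,-2.56,0.14],[1.27,-2.58,0.09],[1.24,-2.6,0.05],[1.2,-2.61,0.0],[1.17,-2.63,-0.04],[1.13,-2.65,-0.08],[1.08,-2.66,-0.12],[1.04,-2.68,-0.17]],"turn":[[0.003,-0.0435,0.0139],[0.003,-0.0435,0.0139],[0.003,-0.0435,0.0139],[0.003,-0.0435,0.0139],[0.003,-0.0435,0.0139],[0.003,-0.0435,0.0139],[0.003,-0.0435,0.0139],[0.003,-0.0435,0.0139],[0.003,-0.0435,0.0139],[0.003,-0.0435,0.0139]]}
```

{"method": "move_arm", "body": {"jaw": [2,2,2,2,2,2,2,2,2,2,2,2], "dp": [[1.4,-2.5,0.2],[1.3,-2.5,0.2],[1.3,-2.6,0.1],[1.3,-2.6,0.1],[1.2,-2.6,0.1],[1.2,-2.6,0],[1.2,-2.6,0],[1.1,-2.7,-0.1],[1.1,-2.7,-0.1],[1,-2.7,-0.2],[0,0,0],[0,0,0]], "turn": [[0.003,-0.0435,0.014],[0.003,-0.0435,0.014],[0.003,-0.0435,0.014],[0.003,-0.0435,0.014],[0.003,-0.0435,0.014],[0.003,-0.0435,0.014],[0.003,-0.0435,0.014],[0.003,-0.0435,0.014],[0.003,-0.0435,0.014],[0.003,-0.0435,0.014],[0,0,0],[0,0,0]]}}

```text
time_s: 9.55
position: [0.4225, -0.3956, 0.2619]
tool_rot: [[-0.913, -0.117, 0.391], [-0.103, 0.993, 0.058], [-0.395, 0.013, -0.919]]
ft_force: [0.2, 0.1, -1.1]
grip_width: 0.0211
gripper_force: 49.4
```

```bash
python3 - <<'E'
from h import *
o=observe();print(o['time_s'],np.round(o['q'],1),np.round(o['position'],4),np.round(o['tool_rot'],3))
p,d=save('wrist','w5.png')
print('tip px',proj('wrist',np.array(o['position'])+np.array(o['tool_rot'])[:,2]*.136,o))
for q in ['key_square_top','key_round_top','key_hex_top']:
    for r in cams.mark_of('wrist',q)[:2]:
        u,v=r['location'][0]*512,r['location'][1]*384
        z=np.median(d[int(v)-2:int(v)+3,int(u)-2:int(u)+3])
        print(q,round(r['p'],2),round(u,1),round(v,1),np.round(back('wrist',u,v,z,o),4))
cv2.imwrite('pics/c5.png',cv2.resize(p[60:300,100:420,::-1],(800,600),interpolation=cv2.INTER_CUBIC))
E
```

```text
9.55 [ -64.9   18.5   77.7   22.8   77.7 -165.2] [ 0.4225 -0.3956  0.2619] [[-0.913 -0.117  0.391]
 [-0.103  0.993  0.058]
 [-0.395  0.013 -0.919]]
tip px [258.81403107 184.19878528]
key_square_top 0.6 256.7 145.8 [ 0.4814 -0.3887  0.0574]
key_round_top 0.82 205.1 148.2 [ 0.4914 -0.4517  0.058 ]
key_hex_top 0.6 308.5 147.6 [ 0.4758 -0.3252  0.0594]
```

View pics/c5.png

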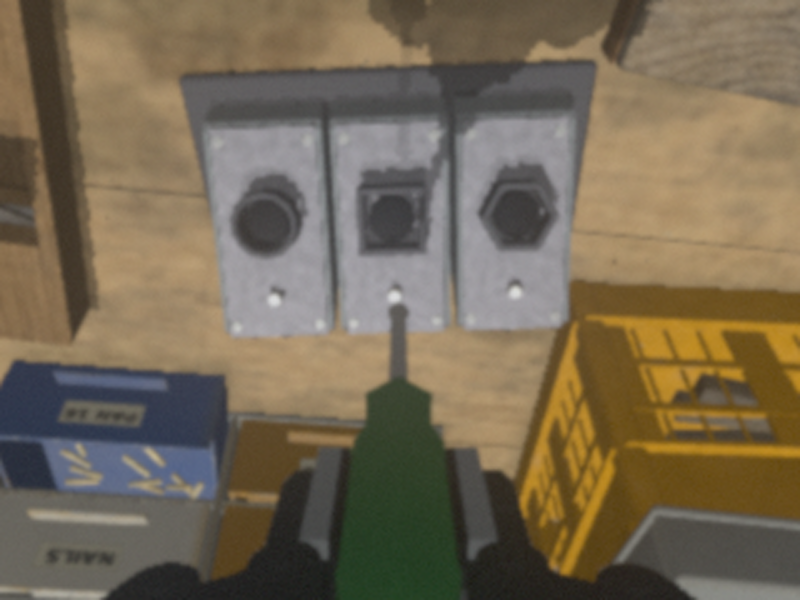

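The tip shows at crop (399,312), which matches the projected tip. The cap centres are round (265,222), square (393,217) and hex (518,213). Joint 6 is at its limit, so I'll roll the tool. First I fit the row pose from both views.

```bash
cat > fit.py <<'E'
from h import *
from scipy.optimize import least_squares
def geom(q):
    K=q[:3];y=q[3];c,s=np.cos(y),np.sin(y)
    ux=np.array([c,s,0]);uy=np.array([-s,c,0]);C,S=np.cos(np.radians(25)),np.sin(np.radians(25))
    n=-S*ux+np.array([0,0,C]);sl=C*ux+np.array([0,0,S])
    keys=[K-.062*uy,K,K+.062*uy]
    return keys+[k+.04*sl-.003*n for k in keys],n
E
cat > fit1.py <<'E'
from fit import *
o1=dict(position=[.3612,-.3598,.3516],tool_rot=[[-0.99,-0.139,0],[-0.139,0.99,0],[0,0,-1]])
o2=observe()
a=np.array([(305,347),(362,347),(421,347),(305,386),(363,386),(421,386)])/1.5625
b=np.array([(265,221),(393,217),(518,213),(275,298),(396,296),(515,290)])*.4+[100,60]
def res(q):
    G,_=geom(q);return np.concatenate([np.array([proj('wrist',g,o) for g in G]).ravel()-t.ravel() for o,t in ((o1,a),(o2,b))])
r=least_squares(res,[.483,-.389,.058,.14],loss='soft_l1',x_scale=[.01,.01,.01,.1])
print(np.round(r.x,4),np.degrees(r.x[3]),np.round(r.fun.reshape(-1,2),1).tolist())
np.save('q.npy',r.x)
G,n=geom(r.x);print(np.round(G[:3],4))
R=Rdown(np.degrees(r.x[3]),25)@Ro.from_rotvec([0,0,.9]).as_matrix()
assert abs(R[:,2]+n).max()<1e-6
P=G[1]+n*(.136+.045);print(P)
plan(P,R,2,vmax=3)
E
python3 fit1.py
```

```text
[ 0.4808 -0.3874  0.0621  0.15  ] 8.596083829607505 [[-0.6, 1.5], [0.5, 1.2], [0.4, 0.8], [-0.5, 1.0], [0.1, 0.6], [0.7, 0.3], [0.0, -0.7], [-0.5, -0.7], [0.5, -0.7], [-0.8, -0.3], [-0.6, -1.0], [0.7, -0.1]]
[[ 0.4901 -0.4487  0.0621]
 [ 0.4808 -0.3874  0.0621]
 [ 0.4715 -0.3261  0.0621]]
[ 0.40517376 -0.39887473  0.22612913]
{"jaw":[2,2,2,2,2,2,2,2],"dp":[[0.4,-0.04,0.34],[0.39,-0.08,0.33],[0.38,-0.13,0.33],[0.37,-0.17,0.33],[0.35,-0.2,0.33],[0.32,-0.24,0.33],[0.3,-0.28,0.33],[0.26,-0.31,0.32]],"turn":[[-0.002,-0.0033,0.1085],[-0.002,-0.0033,0.1085],[-0.002,-0.0033,0.1085],[-0.002,-0.0033,0.1085],[-0.002,-0.0033,0.1085],[-0.002,-0.0033,0.1085],[-0.002,-0.0033,0.1085],[-0.002,-0.0033,0.1085]]}
```

{"method": "move_arm", "body": {"jaw": [2,2,2,2,2,2,2,2,2,2], "dp": [[0.4,0,0.3],[0.4,-0.1,0.3],[0.4,-0.1,0.3],[0.4,-0.2,0.3],[0.3,-0.2,0.3],[0.3,-0.2,0.3],[0.3,-0.3,0.4],[0.3,-0.3,0.4],[0,0,0],[0,0,0]], "turn": [[-0.002,-0.0033,0.1085],[-0.002,-0.0033,0.1085],[-0.002,-0.0033,0.1085],[-0.002,-0.0033,0.1085],[-0.002,-0.0033,0.1085],[-0.002,-0.0033,0.1085],[-0.002,-0.0033,0.1085],[-0.002,-0.0033,0.1085],[0,0,0],[0,0,0]]}}

```text
time_s: 10.58
position: [0.4049, -0.3988, 0.2268]
tool_rot: [[-0.676, 0.607, 0.418], [0.688, 0.723, 0.063], [-0.264, 0.33, -0.906]]
ft_force: [0.5, -0.7, -0.7]
grip_width: 0.0209
gripper_force: 49.3
```

```bash
python3 - <<'E'
from fit import *
o=observe();print(o['time_s'],np.round(o['q'],1),np.round(o['position'],4))
q=np.load('q.npy');G,n=geom(q);A=np.array(o['tool_rot'])
print('axis err deg',np.degrees(np.arccos(-n@A[:,2])))
tip=np.array(o['position'])+A[:,2]*.136
print('tip->key in tool cm',np.round(A.T@(G[1]-tip)*100,2))
p,d=save('wrist','w6.png')
print([np.round(proj('wrist',g,o),1).tolist() for g in G])
cv2.imwrite('pics/c6.png',cv2.resize(p[60:300,100:420,::-1],(800,600),interpolation=cv2.INTER_CUBIC))
R=Rdown(np.degrees(q[3]),25)@Ro.from_rotvec([0,0,.9]).as_matrix()
plan(G[1]+n*(.136+.025),R,2)
E
```

```text
10.5833 [ -67.7   19.2   83.4   25.5   72.8 -121.6] [ 0.4049 -0.3988  0.2268]
axis err deg 0.02307327458406926
tip->key in tool cm [-0.   -0.01  4.57]
[[227.0, 211.2], [258.7, 172.6], [293.7, 130.2], [252.9, 228.6], [284.8, 192.1], [319.8, 152.1]]
{"jaw":[2],"dp":[[0.03,-0.01,2.09]],"turn":[[-0.0002,0.0011,0.0034]]}
```

View pics/c6.png

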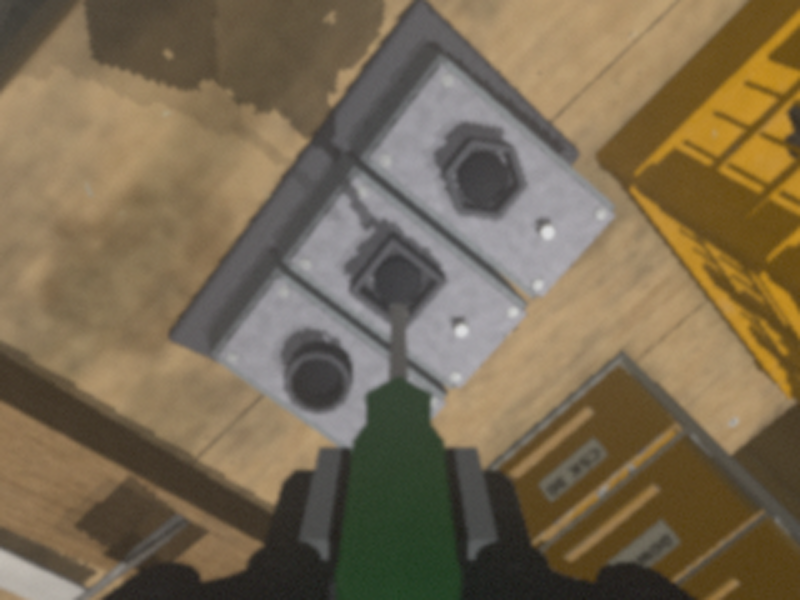

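The fit projects onto the seen keys: square at (400,277), pin at (460,328). I'll press it now.

{"method": "move_arm", "body": {"jaw": [2,2,2,2,2,2,2,2,2], "dp": [[0,0,1.5],[0,0,1.5],[0,0,0.8],[0,0,0.4],[0,0,0.3],[0,0,0.3],[0,0,0.3],[0,0,0.1],[0,0,0]], "turn": [[0,0,0],[0,0,0],[0,0,0],[0,0,0],[0,0,0],[0,0,0],[0,0,0],[0,0,0],[0,0,0]]}}

```text
time_s: 11.38
position: [0.4266, -0.3964, 0.18]
tool_rot: [[-0.673, 0.609, 0.419], [0.691, 0.721, 0.062], [-0.264, 0.331, -0.906]]
ft_force: [-0.6, -0.4, 2.5]
grip_width: 0.021
gripper_force: 49.7
```

```bash
cat > chk.py <<'E'
from fit import *
import sys
o=observe();q=np.load('q.npy');G,n=geom(q);A=np.array(o['tool_rot'])
tip=np.array(o['position'])+A[:,2]*.136;i=int(sys.argv[1])
print(o['time_s'],'tip->key tool cm',np.round(A.T@(G[i]-tip)*100,2),'axial force',round(float(n@o['ft_force']),2),np.round(A.T@o['ft_force'],1),'grip',o['grip_width'])
E
python3 chk.py 1
```

```text
11.3833 tip->key tool cm [ 0.08  0.05 -0.6 ] axial force 2.55 [-0.5  0.2 -2.5] grip 0.021034786469063614
```

{"method": "move_arm", "body": {"jaw": [2,2,2,2], "dp": [[0,0,0.15],[0,0,0.15],[0,0,0.1],[0,0,0]], "turn": [[0,0,0],[0,0,0],[0,0,0],[0,0,0]]}}

```text
time_s: 11.72
position: [0.4281, -0.3971, 0.1786]
tool_rot: [[-0.673, 0.609, 0.42], [0.69, 0.722, 0.058], [-0.268, 0.329, -0.906]]
ft_force: [-9.7, 1.4, 19.8]
grip_width: 0.0209
gripper_force: 52.4
```

```bash
python3 chk.py 1
```

```text
11.7167 tip->key tool cm [ 0.24  0.08 -0.78] axial force 21.96 [  2.2   1.6 -22. ] grip 0.02090540254850341
```

The key bottomed at 22 N. I'll retract and move over to the round key.

{"method": "move_arm", "body": {"jaw": [2,2,2,2,2], "dp": [[0,0,-0.6],[0,0,-1.5],[0,0,-2],[0,0,-0.9],[0,0,0]], "turn": [[0,0,0],[0,0,0],[0,0,0],[0,0,0],[0,0,0]]}}

```text
time_s: 12.13
position: [0.407, -0.4, 0.2229]
tool_rot: [[-0.672, 0.61, 0.42], [0.691, 0.721, 0.059], [-0.267, 0.329, -0.906]]
ft_force: [0.0, -0.2, -1.6]
grip_width: 0.021
gripper_force: 49.3
```

```bash
python3 - <<'E'
from fit import *
o=observe();q=np.load('q.npy');G,n=geom(q);print(np.round(o['q'],1))
p,d=save('wrist','w7.png')
cv2.imwrite('pics/c7.png',cv2.resize(p[60:300,100:420,::-1],(800,600),interpolation=cv2.INTER_CUBIC))
print([np.round((proj('wrist',g,o)-[100,60])*2.5).tolist() for g in G])
R=Rdown(np.degrees(q[3]),25)@Ro.from_rotvec([0,0,.9]).as_matrix()
plan(G[0]+n*(.136+.045),R,2,vmax=2)
E
```

```text
[ -67.5   19.6   83.6   25.6   72.  -121.5]
[[319.0, 378.0], [399.0, 280.0], [488.0, 172.0], [385.0, 422.0], [465.0, 329.0], [554.0, 227.0]]
{"jaw":[2,2,2,2],"dp":[[-1.2,-0.94,-0.12],[-1.2,-0.95,-0.12],[-1.2,-0.94,-0.12],[-1.21,-0.95,-0.13]],"turn":[[-0.0002,0.0006,-0.0002],[-0.0002,0.0006,-0.0002],[-0.0002,0.0006,-0.0002],[-0.0002,0.0006,-0.0002]]}
```

View pics/c7.png

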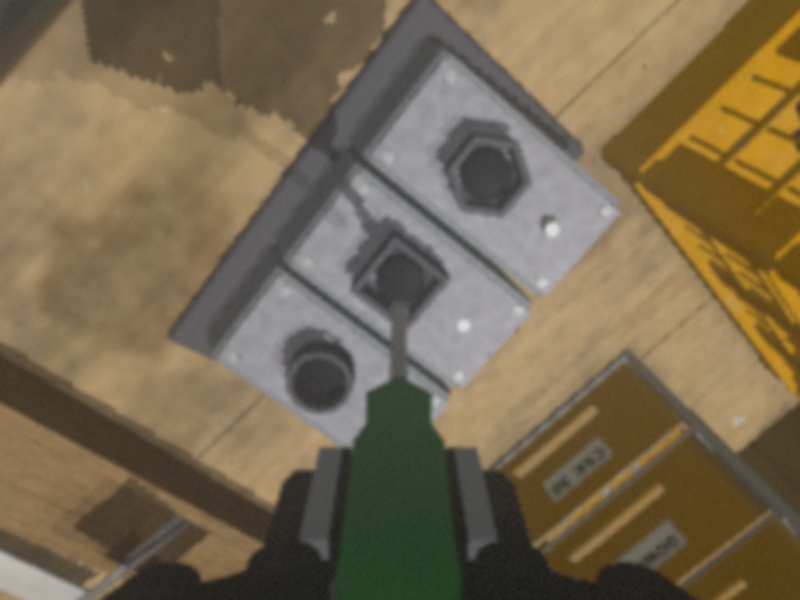

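The square pin at (464,326) is now flush, with no shadow, and the driver is unchanged in the grip. Next is the round key.

{"method": "move_arm", "body": {"jaw": [2,2,2,2,2,2], "dp": [[-1.2,-0.94,-0.12],[-1.2,-0.95,-0.12],[-1.2,-0.94,-0.12],[-1.2,-0.95,-0.12],[0,0,0],[0,0,0]], "turn": [[0,0,0],[0,0.001,0],[0,0.001,0],[0,0,0],[0,0,0],[0,0,0]]}}

```text
time_s: 12.68
position: [0.4146, -0.4596, 0.2241]
tool_rot: [[-0.674, 0.61, 0.416], [0.691, 0.719, 0.066], [-0.259, 0.332, -0.907]]
ft_force: [0.3, 0.6, -1.6]
grip_width: 0.0212
gripper_force: 49.3
```

```bash
python3 chk.py 0
```

```text
12.6833 tip->key tool cm [-0.14 -0.    4.3 ] axial force -1.63 [0.6 0.1 1.6] grip 0.021163985677463
```

{"method": "move_arm", "body": {"jaw": [2,2,2,2,2,2,2,2,2], "dp": [[-0.1,0,1.5],[0,0,1.5],[0,0,0.7],[0,0,0.4],[0,0,0.4],[0,0,0.3],[0,0,0.3],[0,0,0.2],[0,0,0]], "turn": [[0,0,0],[0,0,0],[0,0,0],[0,0,0],[0,0,0],[0,0,0],[0,0,0],[0,0,0],[0,0,0]]}}

```text
time_s: 13.43
position: [0.4373, -0.4572, 0.1791]
tool_rot: [[-0.674, 0.609, 0.418], [0.69, 0.721, 0.063], [-0.263, 0.331, -0.906]]
ft_force: [-3.9, 1.8, 7.6]
grip_width: 0.0208
gripper_force: 50.4
```

```bash
python3 chk.py 0
```

```text
13.4333 tip->key tool cm [ 0.1  -0.04 -0.74] axial force 8.4 [ 1.9  1.4 -8.4] grip 0.020835894289564772
```

{"method": "move_arm", "body": {"jaw": [2,2,2,2,2,2,2], "dp": [[0,0,0.15],[0,0,0],[0,0,-0.7],[0,0,-1.5],[0,0,-2],[0,0,-1],[0,0,0]], "turn": [[0,0,0],[0,0,0],[0,0,0],[0,0,0],[0,0,0],[0,0,0],[0,0,0]]}}

```text
time_s: 14.02
position: [0.4159, -0.4614, 0.2259]
tool_rot: [[-0.673, 0.61, 0.419], [0.69, 0.721, 0.059], [-0.266, 0.329, -0.906]]
ft_force: [0.4, 0.4, -1.2]
grip_width: 0.021
gripper_force: 49.3
```

```bash
python3 - <<'E'
from fit import *
o=observe();q=np.load('q.npy');G,n=geom(q);print(np.round(o['q'],1))
p,d=save('wrist','w8.png')
cv2.imwrite('pics/c8.png',cv2.resize(p[60:300,100:420,::-1],(800,600),interpolation=cv2.INTER_CUBIC))
print([np.round((proj('wrist',g,o)-[100,60])*2.5).tolist() for g in G])
R=Rdown(np.degrees(q[3]),25)@Ro.from_rotvec([0,0,.9]).as_matrix()
plan(G[2]+n*(.136+.043),R,2,vmax=2)
E
```

```text
[ -69.1   24.9   74.4   25.1   76.2 -121.2]
[[398.0, 277.0], [486.0, 170.0], [583.0, 52.0], [464.0, 326.0], [552.0, 225.0], [649.0, 114.0]]
{"jaw":[2,2,2,2,2,2,2],"dp":[[1.4,1.1,-0.01],[1.4,1.1,-0.01],[1.41,1.1,-0.0],[1.4,1.1,-0.0],[1.41,1.1,-0.01],[1.4,1.1,-0.0],[1.4,1.11,-0.01]],"turn":[[-0.0002,0.0001,-0.0001],[-0.0002,0.0001,-0.0001],[-0.0002,0.0001,-0.0001],[-0.0002,0.0001,-0.0001],[-0.0002,0.0001,-0.0001],[-0.0002,0.0001,-0.0001],[-0.0002,0.0001,-0.0001]]}
```

View pics/c8.png

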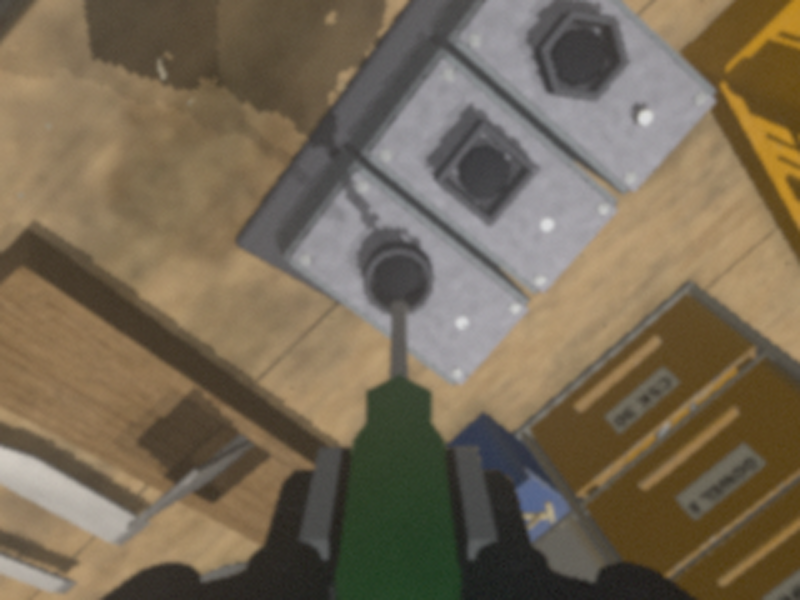

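The round pin at (461,323) is flush, and the hex pin still stands. On to the hex key.

{"method": "move_arm", "body": {"jaw": [2,2,2,2,2,2,2,2,2], "dp": [[1.4,1.1,0],[1.4,1.1,0],[1.4,1.1,0],[1.4,1.1,0],[1.4,1.1,0],[1.4,1.1,0],[1.4,1.1,0],[0,0,0],[0,0,0]], "turn": [[0,0,0],[0,0,0],[0,0,0],[0,0,0],[0,0,0],[0,0,0],[0,0,0],[0,0,0],[0,0,0]]}}

```text
time_s: 14.82
position: [0.3973, -0.3365, 0.223]
tool_rot: [[-0.675, 0.609, 0.417], [0.69, 0.72, 0.065], [-0.261, 0.331, -0.907]]
ft_force: [0.4, -0.4, -0.7]
grip_width: 0.0209
gripper_force: 49.4
```

```bash
python3 chk.py 2
```

```text
14.8167 tip->key tool cm [-0.1  -0.06  4.15] axial force -0.74 [-0.4 -0.2  0.7] grip 0.020944203646942165
```

{"method": "move_arm", "body": {"jaw": [2,2,2,2,2,2,2,2,2,2], "dp": [[-0.1,-0.05,1.5],[0,0,1.5],[0,0,0.6],[0,0,0.4],[0,0,0.3],[0,0,0.3],[0,0,0.3],[0,0,0.2],[0,0,0.1],[0,0,0]], "turn": [[0,0,0],[0,0,0],[0,0,0],[0,0,0],[0,0,0],[0,0,0],[0,0,0],[0,0,0],[0,0,0],[0,0,0]]}}

```text
time_s: 15.65
position: [0.4193, -0.336, 0.1787]
tool_rot: [[-0.673, 0.609, 0.419], [0.69, 0.721, 0.06], [-0.266, 0.33, -0.906]]
ft_force: [-9.3, 0.9, 15.0]
grip_width: 0.0208
gripper_force: 51.7
```

```bash
python3 chk.py 2
```

```text
15.65 tip->key tool cm [ 0.26  0.05 -0.79] axial force 17.41 [  2.9  -0.1 -17.4] grip 0.02081737197221069
```

{"method": "move_arm", "body": {"jaw": [2,2,2,2,2,2,2], "dp": [[0,0,-0.7],[0,0,-1.5],[0,0,-2],[0,0,-2],[0,0,-2],[0,0,-1.5],[0,0,0]], "turn": [[0,0,0],[0,0,0],[0,0,0],[0,0,0],[0,0,0],[0,0,0],[0,0,0]]}}

```text
time_s: 16.23
position: [0.3785, -0.3422, 0.2672]
tool_rot: [[-0.673, 0.61, 0.419], [0.69, 0.721, 0.059], [-0.267, 0.329, -0.906]]
ft_force: [0.2, 0.4, -0.6]
grip_width: 0.0209
gripper_force: 49.3
```

```bash
python3 - <<'E'
from fit import *
o=observe();print(o['time_s'],np.round(o['position'],4),np.round(o['q'],1))
P=np.array([.454,-.122,.29]);plan(P,Rdown(17.1),2,vmax=3)
# pin heights compared: depth around the projected pin tops
p,d=save('wrist','w9.png');q=np.load('q.npy');G,n=geom(q)
for g in G[3:]:
    u,v=np.round(proj('wrist',g,o)).astype(int)
    if 8<u<504 and 8<v<376:
        w=p[v-8:v+9,u-8:u+9].astype(int).sum(2)//3; print(u,v,'max',w.max(),'min',w.min(), 'dark px',(w<80).sum())
E
```

```text
16.2333 [ 0.3785 -0.3422  0.2672] [ -68.1   11.    88.1   25.1   75.9 -120.2]
{"jaw":[2,2,2,2,2,2,2,2,2,2],"dp":[[0.95,2.12,0.24],[0.72,2.21,0.24],[0.47,2.28,0.23],[0.23,2.32,0.2],[-0.02,2.33,0.17],[-0.27,2.32,0.13],[-0.51,2.28,0.07],[-0.74,2.22,0.01],[-0.97,2.13,-0.06],[-1.18,2.02,-0.14]],"turn":[[0.0163,0.0427,-0.1031],[0.0163,0.0427,-0.1031],[0.0163,0.0427,-0.1031],[0.0163,0.0427,-0.1031],[0.0163,0.0427,-0.1031],[0.0163,0.0427,-0.1031],[0.0163,0.0427,-0.1031],[0.0163,0.0427,-0.1031],[0.0163,0.0427,-0.1031],[0.0163,0.0427,-0.1031]]}
228 243 max 158 min 43 dark px 121
254 213 max 200 min 53 dark px 151
283 179 max 217 min 154 dark px 0
```

{"method": "move_arm", "body": {"jaw": [2,2,2,2,2,2,2,2,2,2,2,2], "dp": [[0.95,2.1,0.2],[0.7,2.2,0.2],[0.5,2.3,0.2],[0.2,2.3,0.2],[0,2.3,0.2],[-0.3,2.3,0.1],[-0.5,2.3,0.1],[-0.7,2.2,0],[-1,2.1,-0.1],[-1.2,2,-0.1],[0,0,0],[0,0,0]], "turn": [[0.0163,0.0427,-0.103],[0.0163,0.0427,-0.103],[0.0163,0.0427,-0.103],[0.0163,0.0427,-0.103],[0.0163,0.0427,-0.103],[0.0163,0.0427,-0.103],[0.0163,0.0427,-0.103],[0.0163,0.0427,-0.103],[0.0163,0.0427,-0.103],[0.0163,0.0427,-0.103],[0,0,0],[0,0,0]]}}

```text
time_s: 17.28
position: [0.4545, -0.1207, 0.2877]
tool_rot: [[-0.955, -0.297, -0.003], [-0.297, 0.955, 0.007], [0.001, 0.007, -1.0]]
ft_force: [0.1, 0.2, -0.7]
grip_width: 0.0209
gripper_force: 49.4
```

```bash
python3 - <<'E'
from h import *
o=observe();print(o['time_s'],np.round(o['position'],4),np.round(o['tool_rot'],3).tolist(),np.round(o['q'],1))
plan(np.array([.454,-.122,.28]),Rdown(17.1),2,vmax=3)
o=observe();p,d=save('wrist','w10.png')
old=dict(position=[0.4541,-0.1221,0.2773],tool_rot=[[-0.956,-0.294,0.005],[-0.294,0.956,-0.003],[-0.004,-0.004,-1.0]])
# compare stand between before (w4) and now: rectify both onto plane z=0.1 (tube rims) 
x=np.arange(.39,.50,.001);y=np.arange(-.18,.0,.001);X,Y=np.meshgrid(x,y)
def rect(im,o,h):
    uv=np.array([proj('wrist',np.array([a,b,h]),o) for a,b in zip(X.ravel(),Y.ravel())],np.float32).reshape(*X.shape,2)
    return cv2.cvtColor(cv2.remap(im,uv[...,0],uv[...,1],cv2.INTER_LINEAR),cv2.COLOR_BGR2GRAY).astype(np.float32)
a=cv2.imread('pics/w4.png');b=cv2.imread('pics/w10.png')
for h,sl in ((.1,np.s_[35:90,25:80]),(.006,np.s_[20:160,5:45])):
    A=rect(a,old,h)[sl];B=rect(b,o,h)[sl]
    print(h,'shift (x,y) mm',cv2.phaseCorrelate(A-A.mean(),B-B.mean(),cv2.createHanningWindow(A.shape[::-1],cv2.CV_32F)))
for r in cams.mark_of('wrist','tube_a')[:2]:
    u,v=r['location'][0]*512,r['location'][1]*384
    print(round(r['p'],2),round(u,1),round(v,1),np.round(onplane('wrist',u,v,.1,o),4))
E
```

```text
17.2833 [ 0.4545 -0.1207  0.2877] [[-0.955, -0.297, -0.003], [-0.297, 0.955, 0.007], [0.001, 0.007, -1.0]] [ -29.5   11.6   79.7    0.3   89.  -136.8]
{"jaw":[2],"dp":[[0.09,-0.12,0.77]],"turn":[[0.0074,-0.0009,0.003]]}
0.1 shift (x,y) mm ((0.31671566333364254, 0.20453020559451218), 0.9517942259046767)
0.006 shift (x,y) mm ((-0.1602653822311133, 1.7424622659054876), 0.5962048451105754)
0.91 256.0 171.2 [ 0.4548 -0.1227  0.1   ]
0.85 324.4 172.6 [ 0.4325 -0.0446  0.1   ]
```

{"method": "move_arm", "body": {"jaw": [2,2,2,2,2,2], "dp": [[0.05,-0.15,0.8],[0,0,1.5],[0,0,1.5],[0,0,1.5],[0,0,1.5],[0,0,0]], "turn": [[0.0074,-0.001,0.003],[0,0,0],[0,0,0],[0,0,0],[0,0,0],[0,0,0]]}}

```text
time_s: 17.88
position: [0.4525, -0.1243, 0.2182]
tool_rot: [[-0.958, -0.288, -0.003], [-0.288, 0.958, 0.002], [0.003, 0.003, -1.0]]
ft_force: [-0.6, 0.6, -1.6]
grip_width: 0.0209
gripper_force: 49.4
```

```bash
python3 - <<'E'
from h import *
o=observe();print(o['time_s'],np.round(o['position'],4),np.round(o['ft_force'],2),np.round(o['wrist_torque'],2))
plan(np.array([.4541,-.1220,.15]),Rdown(17.1),2,vmax=1.5)
o=observe();p,d=save('wrist','w11.png')
a=cv2.imread('pics/w10.png').astype(np.float32);b=p[:,:,::-1].astype(np.float32)
for r in cams.mark_of('wrist','tube_a')[:2]:
    u,v=r['location'][0]*512,r['location'][1]*384
    print(round(r['p'],2),round(u,1),round(v,1),np.round(onplane('wrist',u,v,.1,o),4))
E
```

```text
17.8833 [ 0.4525 -0.1243  0.2182] [-0.61  0.61 -1.55] [0.   0.03 0.03]
{"jaw":[2,2,2,2,2],"dp":[[-0.05,0.03,1.36],[-0.05,0.03,1.36],[-0.05,0.03,1.37],[-0.04,0.04,1.36],[-0.04,0.03,1.37]],"turn":[[0.0005,-0.0005,-0.0012],[0.0005,-0.0005,-0.0012],[0.0005,-0.0005,-0.0012],[0.0005,-0.0005,-0.0012],[0.0005,-0.0005,-0.0012]]}
0.83 260.4 192.7 [ 0.4545 -0.1217  0.1   ]
0.79 347.1 193.1 [ 0.4311 -0.042   0.1   ]
```

{"method": "move_arm", "body": {"jaw": [2,2,2,2,2,2,2,2], "dp": [[-0.2,0.16,0.3],[0,0,1.3],[0,0,1.3],[0,0,1.3],[0,0,1.3],[0,0,1],[0,0,0.2],[0,0,0]], "turn": [[0.001,-0.001,-0.005],[0,0,0],[0,0,0],[0,0,0],[0,0,0],[0,0,0],[0,0,0],[0,0,0]]}}

```text
time_s: 18.65
position: [0.4557, -0.122, 0.1541]
tool_rot: [[-0.955, -0.295, 0.003], [-0.295, 0.955, -0.002], [-0.002, -0.002, -1.0]]
ft_force: [0.7, -0.2, -1.2]
grip_width: 0.0211
gripper_force: 49.4
```

{"method": "move_arm", "body": {"jaw": [2,2,2,2,2,2], "dp": [[0.1,0,0.3],[0,0,0.2],[0,0,0.2],[0,0,0.1],[0,0,0.1],[0,0,0]], "turn": [[0,0,0],[0,0,0],[0,0,0],[0,0,0],[0,0,0],[0,0,0]]}}

```text
time_s: 19.15
position: [0.4548, -0.1223, 0.1455]
tool_rot: [[-0.955, -0.296, 0.003], [-0.296, 0.955, -0.002], [-0.003, -0.003, -1.0]]
ft_force: [-0.1, 1.2, 4.1]
grip_width: 0.0208
gripper_force: 50.0
```

The driver is seated, with contact force at the grasp height. I'll release and rise.

{"method": "move_arm", "body": {"jaw": [2.6,3.2,4,5,6,6.5,6.5,6.5], "dp": [[0,0,0],[0,0,0],[0,0,0],[0,0,0],[0,0,0],[0,0,0],[0,0,0],[0,0,0]], "turn": [[0,0,0],[0,0,0],[0,0,0],[0,0,0],[0,0,0],[0,0,0],[0,0,0],[0,0,0]]}}

```text
time_s: 19.82
position: [0.4546, -0.1222, 0.1449]
tool_rot: [[-0.955, -0.296, 0.002], [-0.296, 0.955, -0.002], [-0.002, -0.002, -1.0]]
ft_force: [0.1, 0.2, -0.5]
grip_width: 0.065
gripper_force: 0.0
```

{"method": "move_arm", "body": {"jaw": [6.5,6.5,6.5,6.5,6.5,6.5,6.5,6.5,6.5,6.5], "dp": [[0,0,-0.5],[0,0,-1],[0,0,-1.5],[0,0,-2],[0,0,-2.5],[0,0,-2.5],[0,0,-2.5],[0,0,-1.5],[0,0,0],[0,0,0]], "turn": [[0,0,0],[0,0,0],[0,0,0],[0,0,0],[0,0,0],[0,0,0],[0,0,0],[0,0,0],[0,0,0],[0,0,0]]}}

```text
time_s: 20.65
position: [0.4543, -0.122, 0.2853]
tool_rot: [[-0.955, -0.296, 0.003], [-0.296, 0.955, -0.002], [-0.003, -0.003, -1.0]]
ft_force: [0.7, 0.1, -0.4]
grip_width: 0.065
gripper_force: 0.0
```

```bash
python3 - <<'E'
from h import *
o=observe();print(o['time_s'],np.round(o['position'],4),np.round(o['ft_force'],1))
p,d=save('wrist','w12.png')
hsv=cv2.cvtColor(p,cv2.COLOR_RGB2HSV)
m=((cv2.inRange(hsv,(45,100,20),(85,255,255))>0)&(d>0)).astype(np.uint8)
n,l,s,c=cv2.connectedComponentsWithStats(m);k=1+s[1:,4].argmax();m=l==k;print(s[k])
vv,uu=np.nonzero(m);P=np.array([back('wrist',u,v,d[v,u],o) for u,v in zip(uu,vv)])
t=P[P[:,2]>P[:,2].max()-.008];print('top',P[:,2].max().round(4),t.mean(0).round(4),'low',P[:,2].min().round(4))
for r in cams.mark_of('wrist','tube_a')[:2]:
    u,v=r['location'][0]*512,r['location'][1]*384
    print(round(r['p'],2),np.round(onplane('wrist',u,v,.1,o),4))
E
```

```text
20.65 [ 0.4543 -0.122   0.2853] [ 0.7  0.1 -0.4]
[250 189  17  16 179]
top 0.1964 [ 0.4526 -0.1236  0.1948] low 0.1929
0.95 [ 0.4292 -0.0432  0.1   ]
0.64 [ 0.4564 -0.1252  0.1   ]
```

The cap top is back at 0.1964, the same as before I drew it, and within about 2 mm in plan. All three keys bottomed. Handing in.

```bash
python3 -c "
from rig import ticket
print(ticket.close_job())"
```

```text
the job is handed in; nothing more can be done
None
```

The job is handed in: I pressed the square, round and hex keys fully down in that order, put the shorter screwdriver back home in its tube and let go. The judge's verdict was not shown.

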